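Free the jammed sample jar and rack it

ROBOT

A 6-joint arm with a two-finger parallel gripper is mounted at the origin on the work surface. World frame = base frame: x ahead of the robot, y to its left, z up, the work surface at z = 0. Lengths are in m, angles in rad, forces in N, time in s.
With the tool pointing down it reaches from about 0.275 to 0.85 m from the base axis. Payload 19 kg.
Tool frame: the origin (TCP) lies between the finger pads; the fingertips stand 8 mm ahead of it and the grasp point (between the pads) lies 11 mm behind it; z points along the fingers, y is the direction in which the jaws open and shut (so a half turn about z gives the same grasp; the last joint's range is limited). The gripper opens to 85 mm and grips with 20 to 120 N. Pads are 22 mm wide; open, the fingers measure 114 mm over their backs; the gripper's body (76 mm by 85 mm) begins 54 mm behind the grasp point. The pads swing forward as they close: fully open they stand 13 mm farther back than shut.
Start: joints at [1.188, 0.15, 1.437, -0, 1.554, -0.134], TCP at [0.142, 0.557, 0.209] pointing down, gripper open.
Joint ranges: [-2.8, 2.8], [-0.68, 2.1], [0.12, 2.68], [-1.39, 4.53], [0.16, 2.79], [-2.81, 2.81]. Speed limits (rad/s): [1.89, 1.89, 2.22, 3.01, 3.01, 3.01].

INTERFACE

Orientations are given as a unit quaternion [x, y, z, w].
In Python, from station import r, vision, job gives the robot as it stands.
- The arm moves only by the tool step_arm, never from a script. Its arguments are lists of equal length, an entry for each row: "hand": the finger opening in m, from 0 to 0.0854; "travel": the shift along the tool's x, y, z in m, a list of three; "rotation": the turn, a rotation vector about the tool's x, y, z in degrees, a list of three. A call has 1 to 5 rows; each row is the pose to reach, as a shift and turn from the pose commanded when the call began, along the tool's axes at that moment; what a row does not reach only later rows make up. A row lasts 1/10 s, in which the tool goes at most 50 mm and 8.59 degrees, less where a joint would pass 70% of its speed; a pose out of reach is approached as far as the arm can. A call with a gripper value outside its range is refused whole. The fingers move at their own pace and stop on an object; "grip_force" is the grip in N (left out, the last holds). Time passes only in rows, so rows that repeat a pose let the fingers close. It gives the time, the measured TCP pose, the force and the opening at its end, in the units of the state.
- r.read_state(): the state, without advancing time (a new reading comes with each control period).
- vision.read_camera(name): name is "scene" or "top"; returns the picture (420x560x3 uint8, red, green, blue); there is no depth.
- vision.calibration(name): a dict with "fov_y" (degrees; the focal length in pixels is half the picture's height over the tangent of half this angle, whatever the lens; pixels are square), "cx", "cy" (the principal point, pixels), "R" (3x3) and "t" (3): a world point X has camera coordinates R X + t. Camera axes: x right, y down, z forward; pixel columns grow to the right and rows downward; lengths in m; the calibration is good to about 2 mm. A picture is of the moment at which its call begins. calibration takes no time and is no camera call.
- job.sign_off(): hands the job in, once; it reports no verdict.
The state is a dict: "time_s": time; "qpos": joint angles; "joint_vel": joint speeds; "tau": joint torques, N m; "tcp_pos": TCP position; "ee_rot": TCP orientation; "contact_force": force on the tool from outside, world axes, zero at the start; "wrist_torque": the same for the moment, N m; "finger_gap": finger opening in m.
Only numpy, scipy, OpenCV 4.12 (cv2) and the standard library are available. Lean on these libraries where they do the work, as an engineer would, in place of code of your own. Each camera call takes 0.05 s, during which the arm holds its last target.

TASK

The red-capped jar sits flush in its tight pocket in the white block, so it cannot be gripped: carry the block by its yellow handle to the upright steel post and set it down flat on the bench with the post up through the hole under that jar, so that the post pokes the jar up. Then lift the jar out and gently stand it upright on the floor of an empty cell of the green crate, letting go only once it is down. Leave the block standing flat on the bench with the blue-capped jar still down in its pocket, and do not disturb the other things.

Things in the scene. Friction and masses are not known exactly. Their poses are not given: they have to be found in the camera images.
- block: loose white block, 170 mm along its x, 66 along y, 92 tall, about 0.42 kg empty, standing on the bench; origin at the centre of its underside, z up. Two round pockets, 48 mm wide and 82 deep, open on top, on its x axis at x = -50 and +50 mm. Each has a 10 mm thick floor with a 34 mm access hole, on the pocket's axis, through to the underside
- handle (a point): the point to grip on the block's yellow handle, an upright fin in the middle of the block's top, 30 mm along the block's x, 16 mm thick along its y, from 92 to 143 mm above the block's underside; this point is 118 mm above the underside, axes as the block's
- red_jar: sample jar, a plain cylinder 44 mm in diameter and 81 mm tall, amber glass, paper label, a red cap as wide as the glass; origin at the centre of its underside, z up its axis; about 0.11 kg. It starts in one of the block's two pockets (either one), standing on the pocket floor 10 mm above the block's underside, its cap 1 mm below the block's top; it slides freely in the pocket
- blue_jar: sample jar, a plain cylinder 44 mm in diameter and 81 mm tall, amber glass, paper label, a blue cap as wide as the glass; origin at the centre of its underside, z up its axis; about 0.11 kg. It starts in the block's other pocket and must stay there
- post: fixed upright steel post, 22 mm in diameter and 55 mm tall, on the bench, on a thin dark disc 100 mm wide; origin at its foot on the bench surface. With the block flat on the bench over it, it stands 45 mm above the pocket floor, so the jar is 44 mm proud of the block and rests on the post
- crate: fixed pale green open-topped crate, 222 mm along its own x, 150 mm along y, 50 mm tall, walls 5 mm, floor 5 mm; origin at the centre of its underside. Dividers as tall as the walls make six cells, each 67 mm square, centred at x = -72, 0, +72 mm and y = -36, +36 mm
- jar_a: sample jar, a plain cylinder 44 mm in diameter and 81 mm tall, amber glass, paper label, a white cap as wide as the glass; origin at the centre of its underside, z up its axis; about 0.11 kg; stands in the crate cell x +72, y +36
- jar_b: sample jar, a plain cylinder 44 mm in diameter and 81 mm tall, amber glass, paper label, a white cap as wide as the glass; origin at the centre of its underside, z up its axis; about 0.11 kg; stands in the crate cell x +72, y -36
- jar_c: sample jar, a plain cylinder 44 mm in diameter and 81 mm tall, amber glass, paper label, a white cap as wide as the glass; origin at the centre of its underside, z up its axis; about 0.11 kg; stands in the crate cell x 0, y +36
- beaker: clear open beaker, 76 mm across, 95 mm tall, near the robot; origin at the centre of its underside
- wash_bottle: white plastic bottle with a red cap, 68 mm across, 130 mm tall, beyond the block and the post; origin at the centre of its underside
- dish: low white dish, 90 mm across, 16 mm tall, to the right of the block; origin at the centre of its underside
- spatula: flat steel lab spatula with a black grip, 170 mm long, 14 wide, 6 thick, lying beyond the post; origin under its middle, its length along its own x
There are look-alikes about, which are no part of the job. Leave any black look-alike of the blue_jar alone.

How it is judged:
By the outcome, as a careful person would: the job done as asked, in the order asked, and still so for the second after the job is handed in, with the robot touching nothing.
It also fails if it takes over 61 s, if anything falls off the work surface, if the arm or the gripper's body presses on something with over 40 N, if the wrist force passes 120 N, or if a joint passes its speed limit or range.

## Working session

There is one attempt and no reset: what is moved stays moved. The work goes in short steps, Python scripts to look and compute and a tool call to move; the robot and the scene stay as the last step left them, time stands still between calls to the robot, and variables do not carry over. Pictures are saved under pics/ and viewed, and the job is handed in when it is done.

Besides the shell and the picture viewer there is one more tool, called after "Call:" as name(argument=value, ...), one argument or row to a line, values as JSON. step_arm: Moves the arm, as the interface text tells. Its arguments: {"type":"object","properties":{"hand":{"type":"array","items":{"type":"number"}},"travel":{"type":"array","items":{"type":"array","items":{"type":"number"}}},"rotation":{"type":"array","items":{"type":"array","items":{"type":"number"}}},"grip_force":{"type":"number"}},"required":["hand","travel","rotation"]}

```bash
mkdir -p pics; python3 - <<'E'
from station import r, vision, job
import cv2
for n in ("scene","top"):
    im=vision.read_camera(n); cv2.imwrite(f"pics/{n}0.png",im[:,:,::-1]); 
    print(n,{k:(v.tolist() if hasattr(v,'tolist') else v) for k,v in vision.calibration(n).items()})
s=r.read_state(); print(s)
E
```

```text
scene {'fov_y': 55.6513369983673, 'cx': 271.39737395355377, 'cy': 212.67483051995876, 'R': [[-0.7055603030067222, 0.7086495634513993, 0.0006745674194987179], [0.5050947525166744, 0.5035600829295832, -0.7009326172037302], [-0.4970552784159748, -0.4942095093177512, -0.7132271805664206]], 't': [0.4288321297288, -0.16302890447594132, 1.356591789728135]}
top {'fov_y': 53.94735166888844, 'cx': 275.30092536862793, 'cy': 203.83632472578057, 'R': [[-0.017424830407156863, -0.9997396247066097, 0.014732890984756638], [-0.9823023545428342, 0.014368823517416454, -0.18675015708247628], [0.186489837645074, -0.01772624331922137, -0.9822969615920135]], 't': [-0.07119065281374008, 0.5713345257914182, 0.9370871053468228]}
{'time_s': 0.1, 'qpos': array([ 1.18799134e+00,  1.50951592e-01,  1.43793367e+00, -1.11520773e-05,
        1.55377493e+00, -1.33995435e-01]), 'joint_vel': array([-7.01222733e-06, -6.92111911e-04, -1.84786103e-03,  5.75077156e-04,
        6.58028811e-04,  1.69228398e-03]), 'tau': array([ 5.17612993e-03, -7.14384842e+01, -5.71786237e+01, -1.25391188e-05,
        7.17313626e-03, -1.70529216e-05]), 'tcp_pos': array([0.14152848, 0.55707514, 0.20824353]), 'ee_rot': array([ 1.24084018e-01,  9.92271571e-01, -5.17471779e-04, -1.31005956e-04]), 'contact_force': array([ 0.2983045 , -0.62681052, -0.05008957]), 'wrist_torque': array([ 0.01109472,  0.01335936, -0.01927324]), 'finger_gap': 0.0855289869483517}
```

View pics/scene0.png

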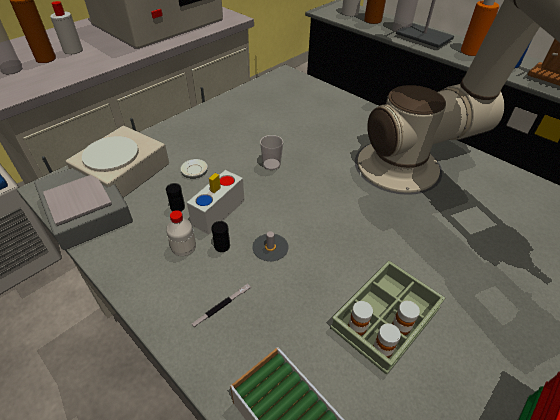

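View pics/top0.png

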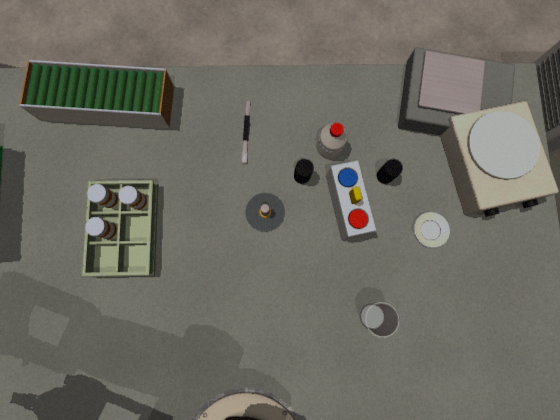

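```bash
cat > h.py <<'E'
import numpy as np, cv2
from station import r, vision, job
def K(n):
    c=vision.calibration(n); f=210/np.tan(np.radians(c['fov_y'])/2); return f,c['cx'],c['cy'],np.array(c['R']),np.array(c['t'])
def proj(n,X):
    f,cx,cy,R,t=K(n); p=R@np.array(X,float)+t; return np.array([cx+f*p[0]/p[2],cy+f*p[1]/p[2]])
def ray(n,uv,z):
    f,cx,cy,R,t=K(n); d=R.T@np.array([(uv[0]-cx)/f,(uv[1]-cy)/f,1]); o=-R.T@t
    return o+d*(z-o[2])/d[2]
def blobs(im,lo,hi,amin=20):
    m=cv2.inRange(cv2.cvtColor(im,cv2.COLOR_RGB2HSV),lo,hi)
    n,l,s,c=cv2.connectedComponentsWithStats(m)
    return [(c[i].round(1).tolist(),s[i].tolist()) for i in range(1,n) if s[i,4]>=amin],m
E
python3 - <<'E'
from h import *
for n in("scene","top"):
    im=cv2.imread(f"pics/{n}0.png")[:,:,::-1]
    f,cx,cy,R,t=K(n); print(n,f,"cam",-R.T@t,"tcp",proj(n,[.142,.557,.209]))
    for nm,lo,hi,z in(("red",(0,200,120),(4,255,255),.091),("blue",(100,150,80),(125,255,255),.091),("yel",(22,180,100),(32,255,255),.143)):
        for c,s in blobs(im,lo,hi)[0]: print(nm,c,s,ray(n,c,z).round(4))
    cv2.imwrite(f"pics/{n}_crop.png",cv2.resize(im[:,:,::-1][140:300,150:310] if n=="scene" else im[:,:,::-1][120:280,230:410],None,fx=4,fy=3.7,interpolation=cv2.INTER_CUBIC))
    cv2.imwrite(f"pics/{n}_crate.png",cv2.resize(im[:,:,::-1][250:380,320:460] if n=="scene" else im[:,:,::-1][165:290,70:170],None,fx=4,fy=4,interpolation=cv2.INTER_CUBIC))
E
```

```text
scene 397.86829000847143 cam [1.05921308 0.44864371 0.85299658] tcp [605.4672538  232.38311545]
red [226.4, 180.3] [220, 176, 14, 10, 106] [ 0.527  -0.2658  0.091 ]
red [175.6, 214.5] [170, 211, 12, 8, 79] [ 0.7138 -0.2558  0.091 ]
red [558.2, 415.7] [556, 410, 4, 10, 22] [0.5268 0.6434 0.091 ]
blue [203.7, 200.1] [196, 195, 16, 11, 131] [ 0.626  -0.2467  0.091 ]
yel [213.5, 176.4] [209, 173, 10, 8, 43] [ 0.5777 -0.2546  0.143 ]
top 412.6167492708386 cam [ 0.38522554 -0.06277049  1.02824347] tcp [-70.6294263  424.82273993]
red [336.5, 128.6] [331, 123, 12, 12, 115] [ 0.7449 -0.2298  0.091 ]
red [357.7, 218.5] [349, 210, 19, 18, 261] [ 0.526  -0.2689  0.091 ]
blue [347.3, 177.4] [338, 169, 19, 18, 261] [ 0.6238 -0.2498  0.091 ]
yel [356.8, 193.5] [353, 187, 9, 14, 86] [ 0.5738 -0.2585  0.143 ]
```

View pics/scene_crop.png

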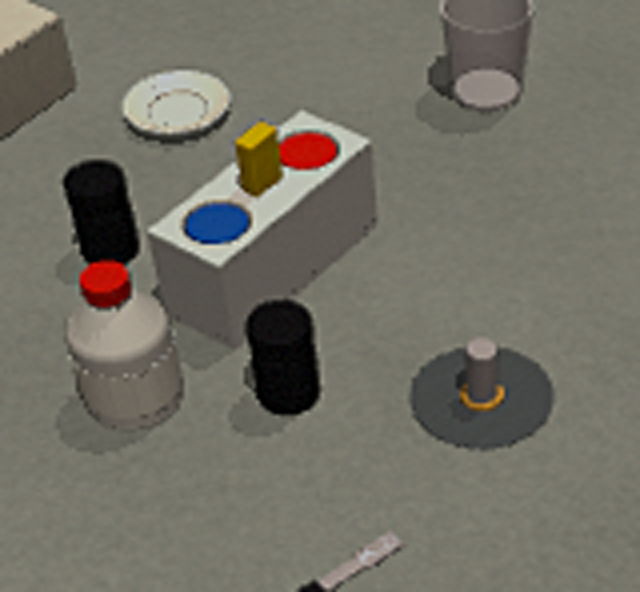

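View pics/top_crop.png

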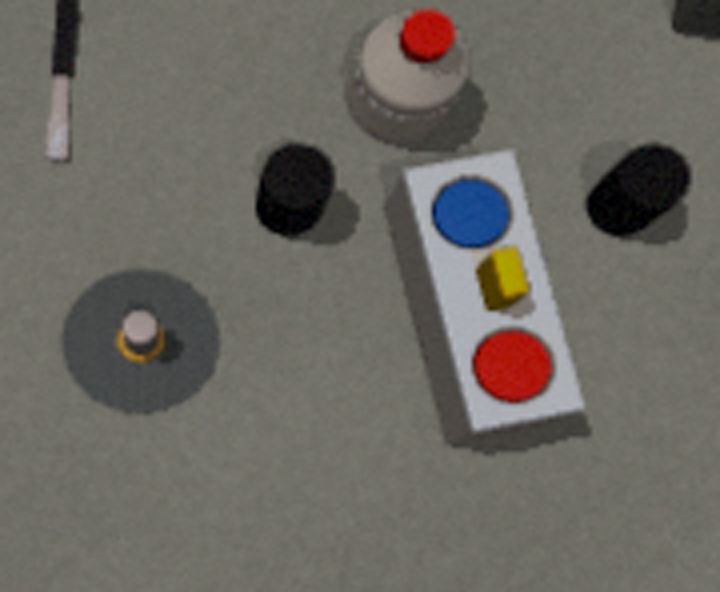

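View pics/top_crate.png

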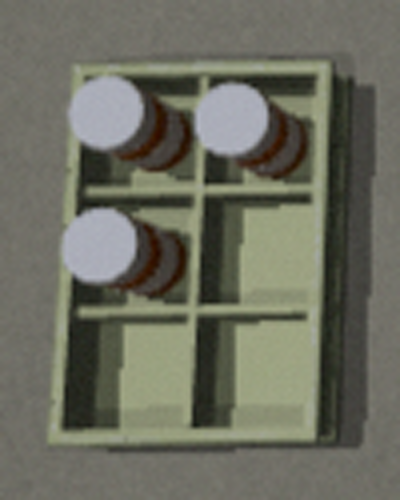

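View pics/scene_crate.png

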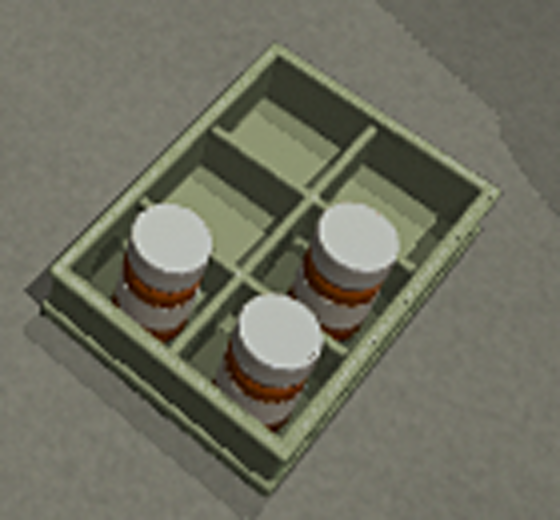

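```bash
python3 - <<'E'
from h import *
P={'top':dict(post=(265.2,208.4),disc=(265.2,212.2)),'scene':dict(post=(270.2,234.1),disc=(270.5,247))}
cr={'top':[(70+a/4,165+b/4) for a,b in((75,64),(331,62),(321,440),(49,442))],
 'scene':[(320+a/4,250+b/4) for a,b in((281,455),(53,268),(276,45),(499,190))]} # TL(+x,+y),TR(+x,-y),BR,BL
for n in P:
    im=cv2.imread(f"pics/{n}0.png")
    print(n,'post',ray(n,P[n]['post'],.055).round(4),'disc',ray(n,P[n]['disc'],.001).round(4))
    # disc mask
    g=cv2.cvtColor(im,cv2.COLOR_BGR2GRAY); hsv=cv2.cvtColor(im,cv2.COLOR_BGR2HSV)
    cx,cy=map(int,P[n]['disc']); print(im[cy,cx-12],im[cy+14 if n=='top' else cy+9,cx], im[cy,cx-30])
    q=np.array([ray(n,u,.05)[:2] for u in cr[n]]); print(q.round(4).tolist(),'c',q.mean(0).round(4))
    print(np.linalg.norm(q[0]-q[1]),np.linalg.norm(q[1]-q[2]), 'yaw',np.degrees(np.arctan2(*(q[0]+q[1]-q[2]-q[3])[::-1])))
bl={'top':[((70.25+230-70)+0,0)]}
for n,uvs in {'top':[(230+405/4,120+170/3.7),(230+514/4,120+152/3.7),(230+582/4,120+408/3.7),(230+474/4,120+431/3.7)],
 'scene':[(150+218/4,140+264/3.7),(150+150/4,140+229/3.7),(150+302/4,140+111/3.7),(150+373/4,140+146/3.7)]}.items():
    q=np.array([ray(n,u,.092)[:2] for u in uvs]); print('block',q.round(4).tolist(),q.mean(0),'yaw',np.degrees(np.arctan2(*(q[0]+q[1]-q[2]-q[3])[::-1])))
for nm,uv,z in(("blackL",(230+297/4,120+172/3.7),.081),("blackR",(230+655/4,120+178/3.7),.081),("spat end",(230+58/4,120+158/3.7),.006)): print(nm,ray('top',uv,z))
E
```

```text
top post [ 0.5592 -0.0559  0.055 ] disc [ 0.5591 -0.0554  0.001 ]
[71 73 74] [74 78 74] [100 110 110]
[[0.6339, 0.3705], [0.633, 0.2162], [0.4067, 0.2135], [0.4082, 0.3705]] c [0.5204 0.2927]
0.15431109002510077 0.22631774837855706 yaw 0.35099885033296624
scene post [ 0.5622 -0.05    0.055 ] disc [ 0.5616 -0.0495  0.001 ]
[68 70 68] [71 73 72] [108 121 122]
[[0.636, 0.3738], [0.6346, 0.223], [0.4117, 0.2241], [0.4104, 0.3759]] c [0.5232 0.2992]
0.1507412022327939 0.2228489665183524 yaw -0.42036804645660375
block [[0.6519, -0.2131], [0.6629, -0.2781], [0.498, -0.3081], [0.4847, -0.2454]] [ 0.57438667 -0.26115459] yaw 10.620167511576733
block [[0.6524, -0.2096], [0.6625, -0.2717], [0.4989, -0.3026], [0.4905, -0.2329]] [ 0.57608108 -0.25421313] yaw 9.44852350541436
blackL [ 0.65454413 -0.15035629  0.081     ]
blackR [ 0.64770964 -0.36407313  0.081     ]
spat end [ 0.68795918 -0.00399695  0.006     ]
```

Call:
step_arm(
  hand=[0.085, 0.085, 0.085, 0.085, 0.085],
  travel=[
    [-0.03, -0.033, -0.005],
    [-0.06, -0.066, -0.01],
    [-0.09, -0.099, -0.01],
    [-0.12, -0.132, -0.01],
    [-0.15, -0.165, -0.01],
  ],
  rotation=[
    [0, 0, 0],
    [0, 0, 0],
    [0, 0, 0],
    [0, 0, 0],
    [0, 0, 0],
  ],
  grip_force=60,
)

```text
time_s: 0.6
tcp_pos: [0.2466, 0.3588, 0.2186]
ee_rot: [0.124, 0.992, -0.0, -0.0]
contact_force: [0.6, -0.0, 1.1]
finger_gap: 0.0851
```

Call:
step_arm(
  hand=[0.085, 0.085, 0.085, 0.085, 0.085],
  travel=[
    [-0.03, -0.033, 0],
    [-0.06, -0.066, 0],
    [-0.09, -0.099, 0],
    [-0.12, -0.132, 0],
    [-0.15, -0.165, 0],
  ],
  rotation=[
    [0, 0, 0],
    [0, 0, 0],
    [0, 0, 0],
    [0, 0, 0],
    [0, 0, 0],
  ],
)

```text
time_s: 1.1
tcp_pos: [0.3514, 0.1618, 0.2188]
ee_rot: [0.124, 0.992, 0.0, 0.0]
contact_force: [0.5, 0.7, 0.2]
finger_gap: 0.0849
```

Call:
step_arm(
  hand=[0.085, 0.085, 0.085, 0.085, 0.085],
  travel=[
    [-0.03, -0.033, 0],
    [-0.06, -0.066, 0],
    [-0.09, -0.099, 0],
    [-0.12, -0.132, 0],
    [-0.15, -0.165, 0],
  ],
  rotation=[
    [0, 0, 0],
    [0, 0, 0],
    [0, 0, 0],
    [0, 0, 0],
    [0, 0, 0],
  ],
)

```text
time_s: 1.6
tcp_pos: [0.4562, -0.0352, 0.2187]
ee_rot: [0.124, 0.992, -0.0, -0.0]
contact_force: [1.0, 1.8, 0.5]
finger_gap: 0.0851
```

Call:
step_arm(
  hand=[0.085, 0.085, 0.085, 0.085, 0.085],
  travel=[
    [-0.03, -0.033, 0],
    [-0.06, -0.066, 0],
    [-0.09, -0.099, 0],
    [-0.12, -0.132, 0],
    [-0.15, -0.165, 0],
  ],
  rotation=[
    [0, 0, -5],
    [0, 0, -10],
    [0, 0, -15],
    [0, 0, -20],
    [0, 0, -25.3],
  ],
)

```text
time_s: 2.1
tcp_pos: [0.5611, -0.2319, 0.2184]
ee_rot: [-0.098, 0.995, 0.0, -0.0]
contact_force: [0.5, 0.6, 0.1]
finger_gap: 0.0853
```

```bash
cat >> h.py <<'E'
from scipy.spatial.transform import Rotation as Ro
def go(X,yaw=None,cur=None):
    s=r.read_state(); R=Ro.from_quat(s['ee_rot']).as_matrix()
    p=s['tcp_pos']; a=np.degrees(np.arctan2(R[1,1],R[0,1]))
    print('t',s['time_s'],'tcp',p.round(4),'jawang',a.round(2),'tilt',R[:,2].round(4),'F',s['contact_force'].round(1),'gap',s['finger_gap'],'q',s['qpos'].round(2))
    print('travel',(R.T@(np.array(X)-p)).round(4),'' if yaw is None else ('rotz',round(-((yaw-a+90)%180-90),2)))
E
python3 -c "
from h import *
go([.5755,-.2577,.107],101)"
```

```text
t 2.1 tcp [ 0.5611 -0.2319  0.2184] jawang 101.24 tilt [-5.e-04  2.e-04 -1.e+00] F [0.5 0.6 0.1] gap 0.0852911789873265 q [-0.52  0.22  1.34 -0.    1.58 -2.29]
travel [-0.0092 -0.0281  0.1114] ('rotz', np.float64(0.24))
```

Call:
step_arm(
  hand=[0.085, 0.085, 0.085, 0.085, 0.085],
  travel=[
    [-0.009, -0.028, 0.02],
    [-0.009, -0.028, 0.05],
    [-0.009, -0.028, 0.08],
    [-0.009, -0.028, 0.1],
    [-0.009, -0.028, 0.111],
  ],
  rotation=[
    [0, 0, 0.2],
    [0, 0, 0.2],
    [0, 0, 0.2],
    [0, 0, 0.2],
    [0, 0, 0.2],
  ],
)

```text
time_s: 2.6
tcp_pos: [0.574, -0.2555, 0.1055]
ee_rot: [-0.094, 0.996, 0.001, -0.001]
contact_force: [-0.2, -0.1, -0.1]
finger_gap: 0.0855
```

```bash
python3 - <<'E'
from h import *
go([.5755,-.2577,.107],101)
o=[]
for n,(x,y) in (("scene",(150,130)),("top",(280,110))):
    im=vision.read_camera(n)[:,:,::-1]; o.append(cv2.resize(im[y:y+140,x:x+130],None,fx=3,fy=4,interpolation=cv2.INTER_CUBIC))
cv2.imwrite("pics/g1.png",np.hstack(o))
E
```

```text
t 2.6 tcp [ 0.574  -0.2555  0.1055] jawang 100.84 tilt [-0.0026  0.0014 -1.    ] F [-0.2 -0.1 -0.1] gap 0.08550972862537647 q [-0.54  0.31  1.45 -0.    1.38 -2.3 ]
travel [-0.0011 -0.0024 -0.0015] ('rotz', np.float64(-0.16))
```

View pics/g1.png

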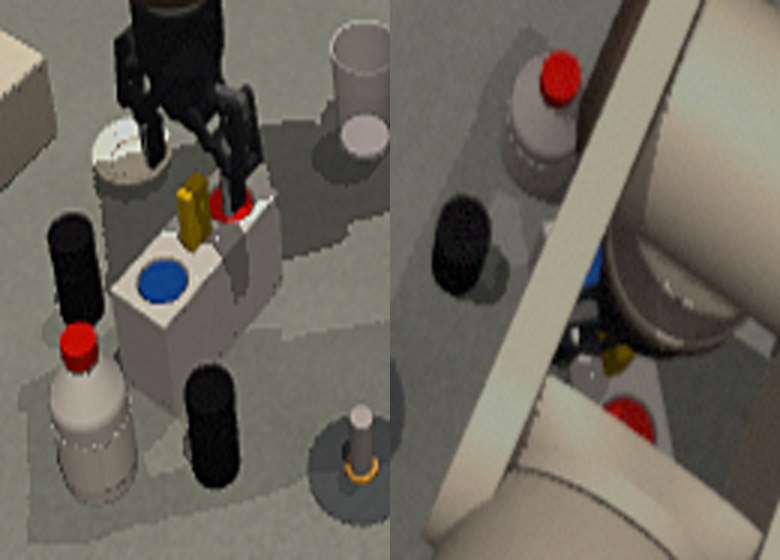

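Call:
step_arm(
  hand=[0.05, 0.03, 0.01, 0.005, 0.005],
  travel=[
    [0, 0, 0],
    [0, 0, 0],
    [0, 0, 0],
    [0, 0, 0],
    [0, 0, 0],
  ],
  rotation=[
    [0, 0, 0],
    [0, 0, 0],
    [0, 0, 0],
    [0, 0, 0],
    [0, 0, 0],
  ],
)

```text
time_s: 3.2
tcp_pos: [0.575, -0.2563, 0.1085]
ee_rot: [-0.094, 0.996, -0.001, 0.0]
contact_force: [-1.4, -2.1, -1.1]
finger_gap: 0.0143
```

Call:
step_arm(
  hand=[0.0, 0.0, 0, 0, 0],
  travel=[
    [0, 0, 0],
    [0, 0, 0],
    [0, 0, 0],
    [0, 0, 0],
    [0, 0, 0],
  ],
  rotation=[
    [0, 0, 0],
    [0, 0, 0],
    [0, 0, 0],
    [0, 0, 0],
    [0, 0, 0],
  ],
  grip_force=80,
)

```text
time_s: 3.7
tcp_pos: [0.5751, -0.2564, 0.1085]
ee_rot: [-0.094, 0.996, -0.001, 0.0]
contact_force: [-0.9, -2.0, 5.9]
finger_gap: 0.0135
```

```bash
python3 - <<'E'
from h import *
go([.5755,-.2577,.107],101)
E
```

```text
t 3.7 tcp [ 0.5751 -0.2564  0.1085] jawang 100.84 tilt [ 0.001  -0.0012 -1.    ] F [-0.9 -2.   5.9] gap 0.013524472698085417 q [-0.54  0.31  1.44 -0.    1.38 -2.3 ]
travel [-0.0002 -0.0014  0.0015] ('rotz', np.float64(-0.16))
```

Call:
step_arm(
  hand=[0, 0, 0, 0, 0],
  travel=[
    [0, 0, -0.01],
    [0, 0, -0.03],
    [0, 0, -0.06],
    [0, 0, -0.09],
    [0, 0, -0.105],
  ],
  rotation=[
    [0, 0, 0],
    [0, 0, 0],
    [0, 0, 0],
    [0, 0, 0],
    [0, 0, 0],
  ],
)

```text
time_s: 4.2
tcp_pos: [0.5751, -0.2559, 0.2155]
ee_rot: [-0.095, 0.996, -0.001, 0.001]
contact_force: [1.3, 0.5, -6.0]
finger_gap: 0.0138
```

```bash
python3 - <<'E'
from h import *
import math
# goal: red hole at post: centre = post + 50mm*(cos11,sin11)
yaw=math.radians(11)
post=np.array([.5605,-.0528]); c=post+.05*np.array([math.cos(yaw),math.sin(yaw)]); print(c)
go([*c,.2135],101)
im=vision.read_camera("scene"); cv2.imwrite("pics/l1.png",cv2.resize(im[100:300,130:330,::-1],None,fx=3,fy=3,interpolation=cv2.INTER_CUBIC))
E
```

```text
[ 0.60958136 -0.04325955]
t 4.2 tcp [ 0.5751 -0.2559  0.2155] jawang 100.85 tilt [ 0.0018 -0.001  -1.    ] F [ 1.3  0.5 -6. ] gap 0.013797051419499648 q [-0.54  0.26  1.29  0.    1.59 -2.3 ]
travel [-0.0739  0.2024  0.0018] ('rotz', np.float64(-0.15))
```

View pics/l1.png

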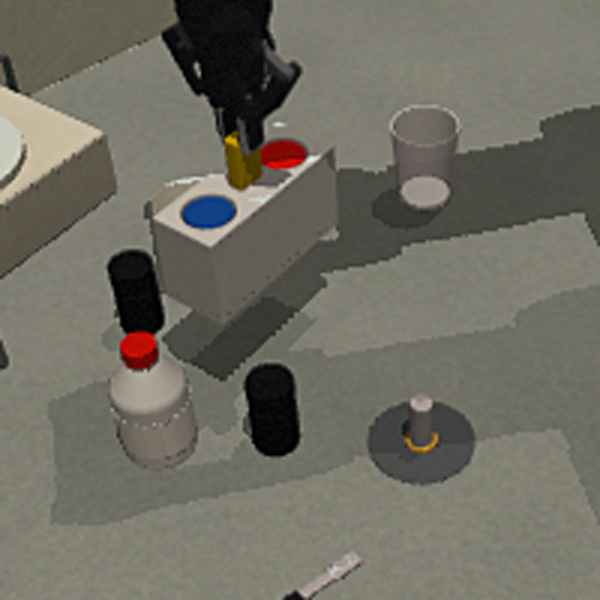

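```bash
python3 - <<'E'
from h import *
go([.6103,-.0572,.2155],85)
E
```

```text
t 4.25 tcp [ 0.5755 -0.2562  0.2169] jawang 100.85 tilt [ 0.0034 -0.002  -1.    ] F [-0.4  0.  -2.7] gap 0.013901449399152907 q [-0.54  0.26  1.29  0.    1.59 -2.3 ]
travel [-0.0717  0.1889  0.0011] ('rotz', np.float64(15.85))
```

Call:
step_arm(
  hand=[0, 0, 0, 0, 0],
  travel=[
    [-0.007, 0.02, 0],
    [-0.021, 0.056, 0],
    [-0.035, 0.093, 0],
    [-0.05, 0.13, 0],
    [-0.06, 0.16, 0],
  ],
  rotation=[
    [0, 0, 2],
    [0, 0, 5],
    [0, 0, 9],
    [0, 0, 13],
    [0, 0, 15.8],
  ],
)

```text
time_s: 4.75
tcp_pos: [0.6034, -0.0852, 0.2113]
ee_rot: [0.044, 0.999, 0.0, -0.001]
contact_force: [1.2, 0.6, -5.6]
finger_gap: 0.0137
```

```bash
python3 - <<'E'
from h import *
go([.6103,-.0572,.2155],85)
E
```

```text
t 4.75 tcp [ 0.6034 -0.0852  0.2113] jawang 84.92 tilt [-1.9e-03  9.0e-04 -1.0e+00] F [ 1.2  0.6 -5.6] gap 0.013748116934321802 q [-0.27  0.22  1.35  0.    1.57 -1.75]
travel [-0.0044  0.0285 -0.0042] ('rotz', np.float64(-0.08))
```

Call:
step_arm(
  hand=[0, 0, 0, 0, 0],
  travel=[
    [-0.002, 0.015, 0.0],
    [-0.004, 0.0285, 0.005],
    [-0.0044, 0.0285, 0.02],
    [-0.0044, 0.0285, 0.03],
    [-0.0044, 0.0285, 0.03],
  ],
  rotation=[
    [0, 0, 0],
    [0, 0, 0],
    [0, 0, 0],
    [0, 0, 0],
    [0, 0, 0],
  ],
)

```text
time_s: 5.25
tcp_pos: [0.6095, -0.0602, 0.1801]
ee_rot: [0.044, 0.999, 0.0, -0.002]
contact_force: [-0.6, 1.0, -6.1]
finger_gap: 0.0136
```

```bash
python3 - <<'E'
from h import *
go([.6103,-.0572,.1085],85)
for n in("scene","top"):
    im=vision.read_camera(n); cv2.imwrite(f"pics/h_{n}.png",im[:,:,::-1])
    y,x=(150,180) if n=="scene" else (100,200)
    cv2.imwrite(f"pics/h_{n}c.png",cv2.resize(im[y:y+150,x:x+150,::-1],None,fx=4,fy=4,interpolation=cv2.INTER_CUBIC))
    z=r.read_state()['tcp_pos'][2]-.1085
    for nm,lo,hi,h in(("red",(0,200,100),(4,255,255),.091),("blue",(100,150,80),(125,255,255),.091),("yel",(22,180,100),(32,255,255),.143)):
        for c,s in blobs(im,lo,hi)[0]: print(n,nm,c,s,ray(n,c,h+z).round(4))
E
```

```text
t 5.25 tcp [ 0.6095 -0.0602  0.1801] jawang 85.01 tilt [-3.8e-03  5.0e-04 -1.0e+00] F [-0.6  1.  -6.1] gap 0.013619719186955221 q [-0.22  0.24  1.39 -0.    1.52 -1.71]
travel [-0.0008  0.003   0.0716] ('rotz', np.float64(0.01))
scene red [155.3, 12.8] [152, 9, 9, 9, 38] [ 0.02   -1.3706  0.164 ]
scene red [269.0, 204.0] [261, 198, 17, 13, 168] [ 0.5618 -0.0543  0.164 ]
scene red [175.7, 215.9] [170, 211, 12, 12, 108] [ 0.7495 -0.1843  0.164 ]
scene red [558.1, 415.4] [556, 409, 4, 11, 26] [0.5774 0.6245 0.164 ]
scene blue [1.0, 179.5] [0, 176, 4, 8, 20] [ 0.9965 -0.6216  0.164 ]
scene blue [236.7, 223.1] [228, 217, 18, 14, 188] [ 0.6615 -0.0625  0.164 ]
scene yel [250.1, 205.9] [247, 198, 6, 19, 41] [ 0.6342 -0.0425  0.216 ]
top red [336.5, 128.8] [330, 123, 13, 13, 123] [ 0.716  -0.2166  0.1649]
top red [266.1, 199.4] [257, 190, 19, 20, 297] [ 0.559  -0.0589  0.1649]
top yel [266.6, 174.6] [264, 173, 6, 4, 23] [ 0.5999 -0.0608  0.2169]
```

View pics/h_scenec.png

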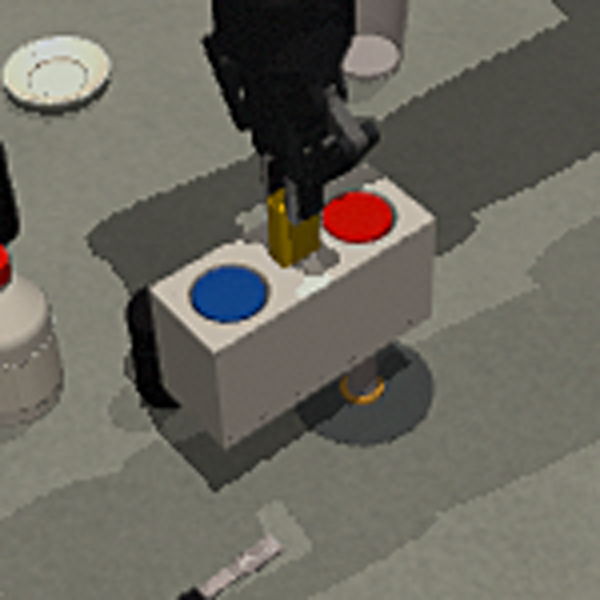

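View pics/h_topc.png

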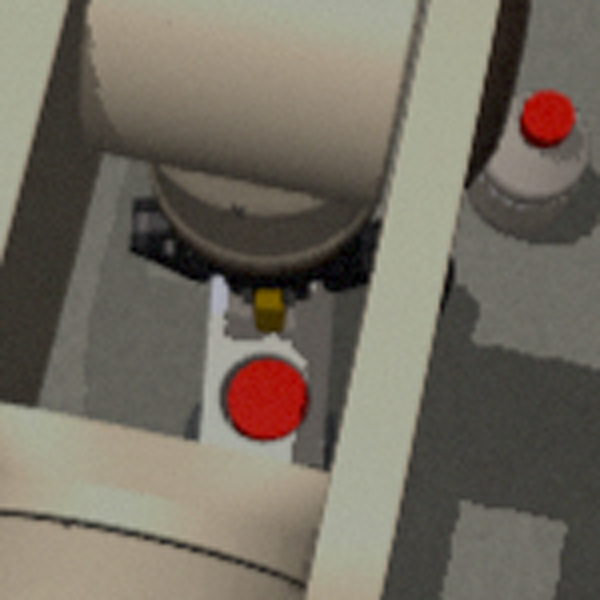

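Call:
step_arm(
  hand=[0, 0, 0, 0, 0],
  travel=[
    [0, 0.001, 0.0],
    [0, 0.001, 0.006],
    [0, 0.001, 0.013],
    [0, 0.001, 0.02],
    [0, 0.001, 0.026],
  ],
  rotation=[
    [0, 0, 0],
    [0, 0, 0],
    [0, 0, 0],
    [0, 0, 0],
    [0, 0, 0],
  ],
)

```text
time_s: 5.85
tcp_pos: [0.6104, -0.0584, 0.1559]
ee_rot: [0.043, 0.999, 0.0, -0.0]
contact_force: [0.5, -1.3, -6.1]
finger_gap: 0.0134
```

```bash
python3 - <<'E'
from h import *
go([.6103,-.0562,.1085],85)
E
```

```text
t 5.85 tcp [ 0.6104 -0.0584  0.1559] jawang 85.05 tilt [-7.e-04  1.e-04 -1.e+00] F [ 0.5 -1.3 -6.1] gap 0.013430436558799814 q [-0.22  0.25  1.42 -0.    1.47 -1.71]
travel [0.0002 0.0022 0.0474] ('rotz', np.float64(0.05))
```

Call:
step_arm(
  hand=[0, 0, 0, 0, 0],
  travel=[
    [0, 0.002, 0.005],
    [0, 0.002, 0.012],
    [0, 0.002, 0.02],
    [0, 0.002, 0.028],
    [0, 0.002, 0.036],
  ],
  rotation=[
    [0, 0, 0],
    [0, 0, 0],
    [0, 0, 0],
    [0, 0, 0],
    [0, 0, 0],
  ],
)

```text
time_s: 6.35
tcp_pos: [0.6107, -0.0566, 0.1201]
ee_rot: [0.043, 0.999, -0.0, -0.0]
contact_force: [-0.2, -1.1, -2.9]
finger_gap: 0.0139
```

```bash
python3 - <<'E'
from h import *
go([.6103,-.0562,.1085],85)
for n in("scene","top"):
    im=vision.read_camera(n); cv2.imwrite(f"pics/d_{n}.png",im[:,:,::-1])
    y,x=(150,180) if n=="scene" else (100,200)
    cv2.imwrite(f"pics/d_{n}c.png",cv2.resize(im[y:y+150,x:x+150,::-1],None,fx=4,fy=4,interpolation=cv2.INTER_CUBIC))
    z=r.read_state()['tcp_pos'][2]-.1085
    for nm,lo,hi,h in(("red",(0,200,100),(4,255,255),.136),("blue",(100,150,80),(125,255,255),.091+z)):
        for c,s in blobs(im,lo,hi)[0]: print(n,nm,c,s,ray(n,c,h).round(4))
E
```

```text
t 6.35 tcp [ 0.6107 -0.0566  0.1201] jawang 85.04 tilt [-1.e-04 -2.e-04 -1.e+00] F [-0.2 -1.1 -2.9] gap 0.013862069128900395 q [-0.22  0.27  1.47 -0.    1.4  -1.7 ]
travel [0.0004 0.0004 0.0116] ('rotz', np.float64(0.04))
scene red [154.9, 12.5] [152, 9, 9, 9, 31] [-0.0231 -1.4494  0.136 ]
scene red [271.3, 215.5] [263, 208, 15, 16, 141] [ 0.5667 -0.0413  0.136 ]
scene red [175.7, 215.8] [170, 211, 12, 12, 108] [ 0.7367 -0.2103  0.136 ]
scene red [558.1, 415.4] [556, 409, 4, 11, 26] [0.5579 0.6316 0.136 ]
scene blue [238.9, 240.3] [231, 234, 17, 14, 181] [ 0.6602 -0.0616  0.1012]
top red [336.5, 128.8] [330, 123, 13, 13, 121] [ 0.7271 -0.2218  0.136 ]
top red [262.9, 202.1] [256, 193, 14, 19, 208] [ 0.5589 -0.0516  0.136 ]
```

View pics/d_scenec.png

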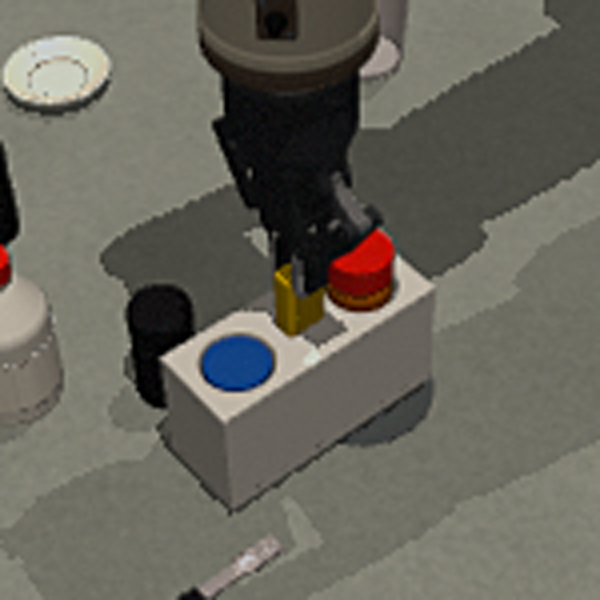

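Call:
step_arm(
  hand=[0, 0, 0, 0],
  travel=[
    [0, 0, 0.005],
    [0, 0, 0.008],
    [0, 0, 0.0105],
    [0, 0, 0.0105],
  ],
  rotation=[
    [0, 0, 0],
    [0, 0, 0],
    [0, 0, 0],
    [0, 0, 0],
  ],
)

```text
time_s: 6.85
tcp_pos: [0.6106, -0.0564, 0.11]
ee_rot: [0.043, 0.999, 0.0, -0.0]
contact_force: [-0.2, -0.4, -5.3]
finger_gap: 0.0136
```

```bash
python3 - <<'E'
from h import *
go([.6103,-.0562,.1085],85)
E
```

```text
t 6.85 tcp [ 0.6106 -0.0564  0.11  ] jawang 85.05 tilt [-4.e-04  1.e-04 -1.e+00] F [-0.2 -0.4 -5.3] gap 0.013554845645094415 q [-0.22  0.28  1.48 -0.    1.38 -1.7 ]
travel [0.0003 0.0002 0.0015] ('rotz', np.float64(0.05))
```

Call:
step_arm(
  hand=[0, 0, 0, 0],
  travel=[
    [0, 0, 0.001],
    [0, 0, 0.002],
    [0, 0, 0.0025],
    [0, 0, 0.0025],
  ],
  rotation=[
    [0, 0, 0],
    [0, 0, 0],
    [0, 0, 0],
    [0, 0, 0],
  ],
)

```text
time_s: 7.25
tcp_pos: [0.6107, -0.0567, 0.1086]
ee_rot: [0.043, 0.999, -0.0, 0.0]
contact_force: [-6.2, -1.7, 4.6]
finger_gap: 0.0135
```

Call:
step_arm(
  hand=[0.02, 0.04, 0.06, 0.085, 0.085],
  travel=[
    [0, 0, 0],
    [0, 0, 0],
    [0, 0, 0],
    [0, 0, -0.01],
    [0, 0, -0.03],
  ],
  rotation=[
    [0, 0, 0],
    [0, 0, 0],
    [0, 0, 0],
    [0, 0, 0],
    [0, 0, 0],
  ],
)

```text
time_s: 7.75
tcp_pos: [0.6102, -0.0563, 0.1375]
ee_rot: [0.043, 0.999, 0.0, -0.001]
contact_force: [-0.4, -0.1, 0.5]
finger_gap: 0.0764
```

Call:
step_arm(
  hand=[0.085, 0.085, 0.085, 0.085],
  travel=[
    [0, 0, -0.03],
    [0, 0, -0.06],
    [0, 0, -0.08],
    [0, 0, -0.08],
  ],
  rotation=[
    [0, 0, 0],
    [0, 0, 0],
    [0, 0, 0],
    [0, 0, 0],
  ],
)

```text
time_s: 8.15
tcp_pos: [0.6118, -0.0566, 0.2219]
ee_rot: [0.043, 0.999, -0.0, 0.003]
contact_force: [0.1, -0.4, -0.2]
finger_gap: 0.085
```

```bash
python3 - <<'E'
from h import *
go([.5607,-.0525,.16],85)
for n in("scene","top"):
    im=vision.read_camera(n); cv2.imwrite(f"pics/e_{n}.png",im[:,:,::-1])
    y,x=(150,180) if n=="scene" else (100,200)
    cv2.imwrite(f"pics/e_{n}c.png",cv2.resize(im[y:y+150,x:x+150,::-1],None,fx=4,fy=4,interpolation=cv2.INTER_CUBIC))
    for nm,lo,hi,h in(("red",(0,200,100),(4,255,255),.136),("blue",(100,150,80),(125,255,255),.091)):
        for c,s in blobs(im,lo,hi,100)[0]: print(n,nm,c,s,ray(n,c,h).round(4))
E
```

```text
t 8.15 tcp [ 0.6118 -0.0566  0.2219] jawang 85.05 tilt [ 0.0052 -0.0012 -1.    ] F [ 0.1 -0.4 -0.2] gap 0.08495524847098945 q [-0.22  0.23  1.32 -0.    1.59 -1.7 ]
travel [ 0.0515 -0.0002  0.0616] ('rotz', np.float64(0.05))
scene red [269.6, 214.1] [261, 207, 17, 17, 209] [ 0.5663 -0.0478  0.136 ]
scene red [175.8, 215.9] [170, 211, 12, 12, 109] [ 0.7367 -0.2098  0.136 ]
scene blue [238.9, 243.4] [231, 237, 17, 14, 179] [ 0.6616 -0.0609  0.091 ]
top red [336.4, 128.8] [330, 123, 13, 13, 123] [ 0.7271 -0.2216  0.136 ]
top red [265.2, 202.2] [256, 193, 19, 19, 281] [ 0.5586 -0.0567  0.136 ]
top blue [268.8, 167.9] [260, 163, 18, 10, 106] [ 0.6494 -0.0659  0.091 ]
```

View pics/e_scenec.png

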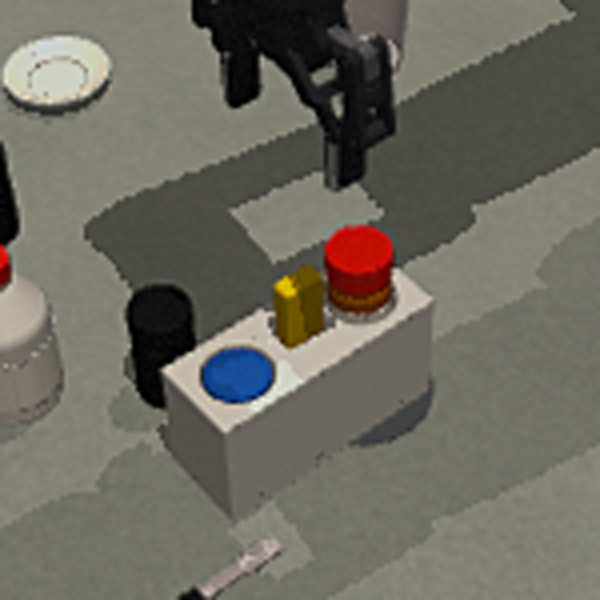

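View pics/e_topc.png

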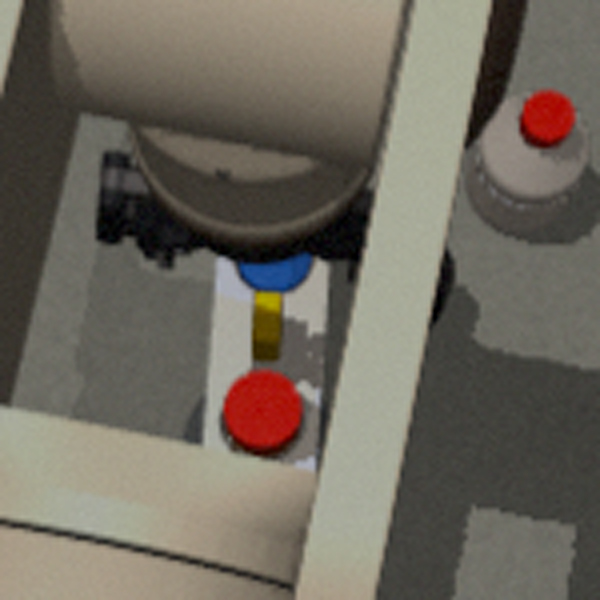

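Call:
step_arm(
  hand=[0.085, 0.085, 0.085, 0.085, 0.085],
  travel=[
    [0.03, 0, 0],
    [0.0515, 0, 0.01],
    [0.0515, 0, 0.03],
    [0.0515, 0, 0.05],
    [0.0515, 0, 0.06],
  ],
  rotation=[
    [0, 0, 0],
    [0, 0, 0],
    [0, 0, 0],
    [0, 0, 0],
    [0, 0, 0],
  ],
)

```text
time_s: 8.75
tcp_pos: [0.5583, -0.0518, 0.1555]
ee_rot: [0.043, 0.999, 0.0, -0.002]
contact_force: [0.5, 0.0, 0.2]
finger_gap: 0.085
```

```bash
python3 - <<'E'
from h import *
go([.5609,-.0523,.112],85)
E
```

```text
t 8.75 tcp [ 0.5583 -0.0518  0.1555] jawang 85.04 tilt [-3.e-03  6.e-04 -1.e+00] F [0.5 0.  0.2] gap 0.08504523484867406 q [-0.23  0.15  1.55 -0.    1.45 -1.71]
travel [-0.0027 -0.0003  0.0435] ('rotz', np.float64(0.04))
```

Call:
step_arm(
  hand=[0.085, 0.085, 0.085, 0.085, 0.07],
  travel=[
    [-0.002, 0, 0.015],
    [-0.002, 0, 0.03],
    [-0.002, 0, 0.0435],
    [-0.002, 0, 0.0435],
    [-0.002, 0, 0.0435],
  ],
  rotation=[
    [0, 0, 0],
    [0, 0, 0],
    [0, 0, 0],
    [0, 0, 0],
    [0, 0, 0],
  ],
  grip_force=30,
)

```text
time_s: 9.25
tcp_pos: [0.5615, -0.0522, 0.1143]
ee_rot: [0.043, 0.999, -0.0, -0.0]
contact_force: [-0.3, -0.4, -0.6]
finger_gap: 0.0728
```

```bash
python3 - <<'E'
from h import *
go([.5609,-.0523,.112],85)
im=vision.read_camera("scene")
cv2.imwrite(f"pics/f.png",cv2.resize(im[150:300,180:330,::-1],None,fx=4,fy=4,interpolation=cv2.INTER_CUBIC))
E
```

```text
t 9.25 tcp [ 0.5615 -0.0522  0.1143] jawang 85.05 tilt [-3.e-04 -0.e+00 -1.e+00] F [-0.3 -0.4 -0.6] gap 0.07280914981466095 q [-0.23  0.18  1.6  -0.    1.36 -1.71]
travel [ 0.0005 -0.0001  0.0023] ('rotz', np.float64(0.05))
```

View pics/f.png

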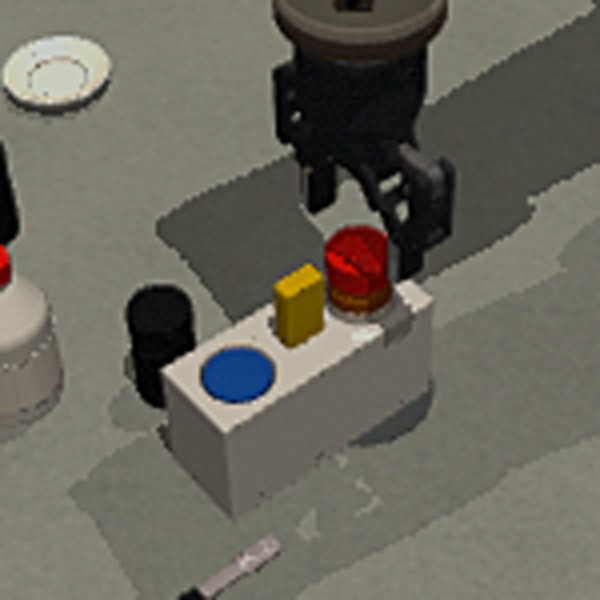

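Call:
step_arm(
  hand=[0.06, 0.05, 0.04, 0.035, 0.035],
  travel=[
    [0, 0, 0.001],
    [0, 0, 0.001],
    [0, 0, 0.001],
    [0, 0, 0.001],
    [0, 0, 0.001],
  ],
  rotation=[
    [0, 0, 0],
    [0, 0, 0],
    [0, 0, 0],
    [0, 0, 0],
    [0, 0, 0],
  ],
  grip_force=30,
)

```text
time_s: 9.8
tcp_pos: [0.5614, -0.0522, 0.1134]
ee_rot: [0.043, 0.999, -0.0, 0.0]
contact_force: [-0.2, 0.6, -0.2]
finger_gap: 0.0347
```

Call:
step_arm(
  hand=[0.03, 0.03, 0.03, 0.03],
  travel=[
    [0, 0, 0],
    [0, 0, 0],
    [0, 0, 0],
    [0, 0, 0],
  ],
  rotation=[
    [0, 0, 0],
    [0, 0, 0],
    [0, 0, 0],
    [0, 0, 0],
  ],
)

```text
time_s: 10.2
tcp_pos: [0.5614, -0.0522, 0.1133]
ee_rot: [0.043, 0.999, -0.0, -0.0]
contact_force: [0.2, -0.5, -0.3]
finger_gap: 0.0298
```

```bash
python3 - <<'E'
from h import *
go([.5609,-.0523,.112],85)
E
```

```text
t 10.2 tcp [ 0.5614 -0.0522  0.1133] jawang 85.04 tilt [-1.e-04 -1.e-04 -1.e+00] F [ 0.2 -0.5 -0.3] gap 0.0297588960051645 q [-0.23  0.18  1.6  -0.    1.36 -1.71]
travel [ 0.0005 -0.0001  0.0013] ('rotz', np.float64(0.04))
```

```bash
python3 - <<'E'
from h import *
o=[]
for n,(x,y) in (("scene",(190,140)),("top",(210,120))):
    im=vision.read_camera(n)[:,:,::-1]; o.append(cv2.resize(im[y:y+140,x:x+130],None,fx=3,fy=4,interpolation=cv2.INTER_CUBIC))
cv2.imwrite("pics/g2.png",np.hstack(o))
E
```

```text
(no output)
```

View pics/g2.png

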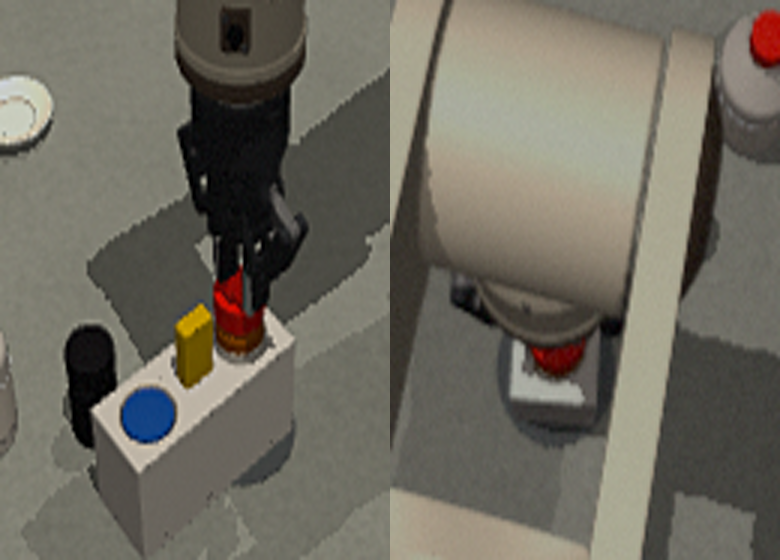

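```bash
python3 - <<'E'
from h import *
im=vision.read_camera("scene")[:,:,::-1]; 
cv2.imwrite("pics/g3.png",cv2.resize(im[175:250,235:310],None,fx=8,fy=8,interpolation=cv2.INTER_NEAREST))
for z in (.094,.105,.1133,.124,.136): print(z,proj("scene",[.5609,-.0523,z]))
s=r.read_state();R=Ro.from_quat(s['ee_rot']).as_matrix()
for k in(-.015,.015,-.022,.022): print(k,proj("scene",s['tcp_pos']+R@[0,k,.008]))
E
```

```text
0.094 [269.89447991 223.44289717]
0.105 [269.88588826 220.54308532]
0.1133 [269.87931823 218.3255988 ]
0.124 [269.87073536 215.42875242]
0.136 [269.86095491 212.12770089]
-0.015 [266.06223917 217.3665868 ]
0.015 [273.52544321 223.82146839]
-0.022 [264.35398264 215.8891257 ]
0.022 [275.30078342 225.35694977]
```

View pics/g3.png

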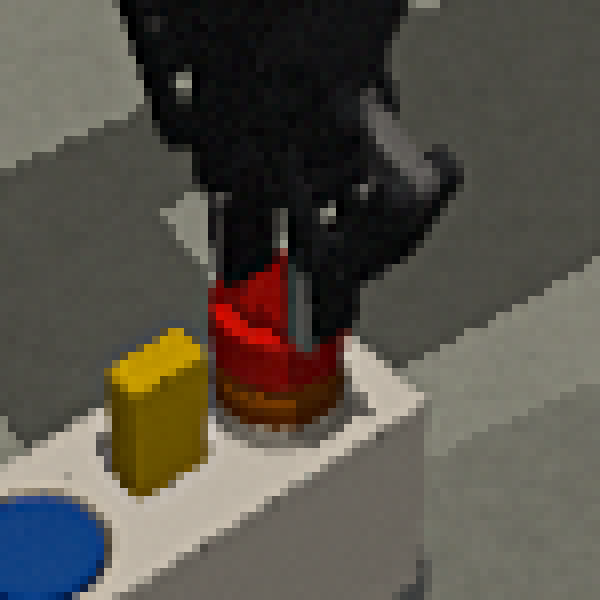

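Call:
step_arm(
  hand=[0.05, 0.07, 0.085, 0.085, 0.085],
  travel=[
    [0, 0, -0.005],
    [0, 0, -0.01],
    [0, 0, -0.01],
    [0, 0, -0.01],
    [0, 0, 0],
  ],
  rotation=[
    [0, 0, 0],
    [0, 0, 0],
    [0, 0, 0],
    [0, 0, 0],
    [0, 0, 0],
  ],
)

```text
time_s: 10.85
tcp_pos: [0.562, -0.0523, 0.114]
ee_rot: [0.043, 0.999, -0.0, 0.001]
contact_force: [0.2, 0.5, -0.4]
finger_gap: 0.0849
```

Call:
step_arm(
  hand=[0.085, 0.085, 0.085, 0.085],
  travel=[
    [0, 0, 0.007],
    [0, 0, 0.014],
    [0, 0, 0.02],
    [0, 0, 0.02],
  ],
  rotation=[
    [0, 0, 0],
    [0, 0, 0],
    [0, 0, 0],
    [0, 0, 0],
  ],
)

```text
time_s: 11.25
tcp_pos: [0.5609, -0.0521, 0.0921]
ee_rot: [0.043, 0.999, 0.0, -0.001]
contact_force: [0.4, -0.2, 0.8]
finger_gap: 0.0849
```

```bash
python3 - <<'E'
from h import *
go([.5609,-.0523,.112],85)
o=[]
for n,(x,y) in (("scene",(220,160)),("top",(220,150))):
    im=vision.read_camera(n)[:,:,::-1]; o.append(cv2.resize(im[y:y+100,x:x+100],None,fx=4,fy=6,interpolation=cv2.INTER_NEAREST))
cv2.imwrite("pics/g4.png",np.hstack(o))
s=r.read_state();R=Ro.from_quat(s['ee_rot']).as_matrix()
for k in(-.0427,.0427):
  for z in (.008,-.01,-.03): print(k,z,proj("scene",s['tcp_pos']+R@[0,k,z]))
E
```

```text
t 11.25 tcp [ 0.5609 -0.0521  0.0921] jawang 85.05 tilt [-1.7e-03  3.0e-04 -1.0e+00] F [ 0.4 -0.2  0.8] gap 0.08487736431376476 q [-0.23  0.19  1.63 -0.    1.32 -1.71]
travel [ 0.     -0.0002 -0.0199] ('rotz', np.float64(0.05))
-0.0427 0.008 [259.54061344 216.86788958]
-0.0427 -0.01 [259.39965971 212.15075557]
-0.0427 -0.03 [259.23895558 206.77265827]
0.0427 0.008 [280.50494165 235.22687232]
0.0427 -0.01 [280.62494701 230.52972129]
0.0427 -0.03 [280.76192779 225.16813222]
```

View pics/g4.png

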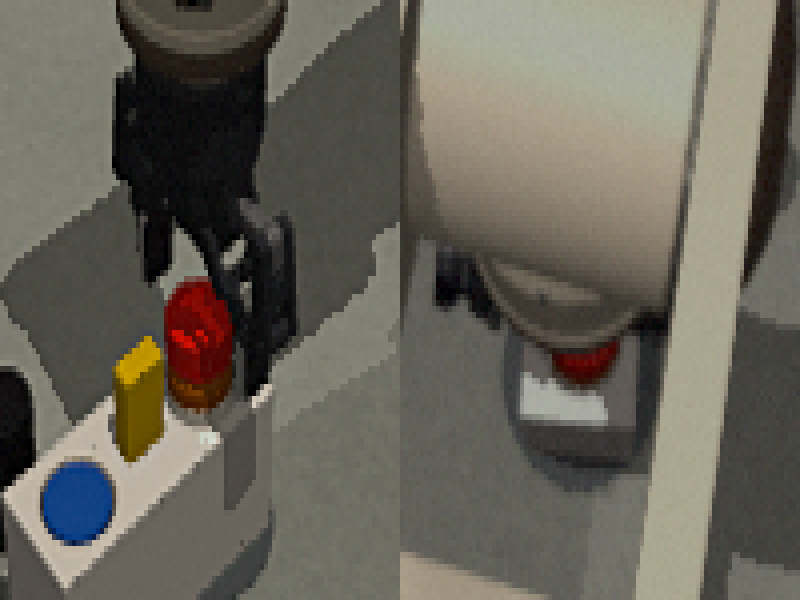

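Call:
step_arm(
  hand=[0.085, 0.085, 0.06, 0.05, 0.04],
  travel=[
    [0, 0, 0.005],
    [0, 0, 0.01],
    [0, 0, 0.01],
    [0, 0, 0.01],
    [0, 0, 0.01],
  ],
  rotation=[
    [0, 0, 0],
    [0, 0, 0],
    [0, 0, 0],
    [0, 0, 0],
    [0, 0, 0],
  ],
)

```text
time_s: 11.85
tcp_pos: [0.5615, -0.0523, 0.0835]
ee_rot: [0.043, 0.999, -0.0, 0.0]
contact_force: [0.3, -4.3, 10.0]
finger_gap: 0.0434
```

Call:
step_arm(
  hand=[0.03, 0.02, 0.02, 0.02],
  travel=[
    [0, 0, 0],
    [0, 0, 0],
    [0, 0, 0],
    [0, 0, 0],
  ],
  rotation=[
    [0, 0, 0],
    [0, 0, 0],
    [0, 0, 0],
    [0, 0, 0],
  ],
)

```text
time_s: 12.25
tcp_pos: [0.5616, -0.0523, 0.0836]
ee_rot: [0.043, 0.999, -0.0, 0.0]
contact_force: [0.0, -1.0, 5.0]
finger_gap: 0.0436
```

```bash
python3 - <<'E'
from h import *
go([.5609,-.0523,.112],85)
o=[]
for n,(x,y) in (("scene",(220,160)),("top",(220,150))):
    im=vision.read_camera(n)[:,:,::-1]; o.append(cv2.resize(im[y:y+100,x:x+100],None,fx=4,fy=6,interpolation=cv2.INTER_NEAREST))
cv2.imwrite("pics/g5.png",np.hstack(o))
E
```

```text
t 12.25 tcp [ 0.5616 -0.0523  0.0836] jawang 85.04 tilt [ 4.e-04 -3.e-04 -1.e+00] F [ 0. -1.  5.] gap 0.04355732792925959 q [-0.23  0.2   1.64 -0.    1.3  -1.71]
travel [ 0.0006 -0.0001 -0.0284] ('rotz', np.float64(0.04))
```

View pics/g5.png

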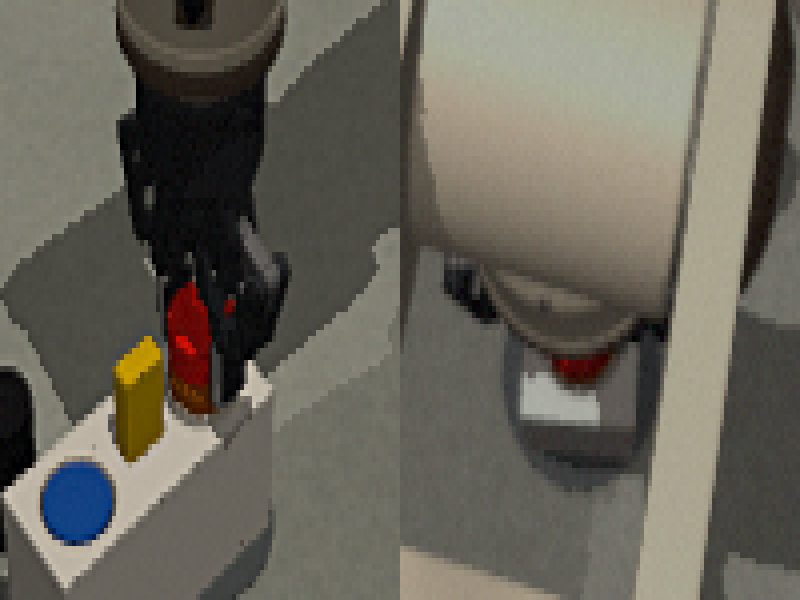

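Call:
step_arm(
  hand=[0.05, 0.055, 0.055, 0.055, 0.055],
  travel=[
    [0, 0, 0],
    [0, 0, 0],
    [0, 0, -0.004],
    [0, 0, -0.007],
    [0, 0, -0.007],
  ],
  rotation=[
    [0, 0, 0],
    [0, 0, 0],
    [0, 0, 0],
    [0, 0, 0],
    [0, 0, 0],
  ],
)

```text
time_s: 12.85
tcp_pos: [0.5617, -0.0522, 0.0909]
ee_rot: [0.043, 0.999, -0.0, 0.0]
contact_force: [-0.7, 0.6, 0.6]
finger_gap: 0.0551
```

Call:
step_arm(
  hand=[0.05, 0.04, 0.03, 0.02, 0.02],
  travel=[
    [0, 0, 0],
    [0, 0, 0],
    [0, 0, 0],
    [0, 0, 0],
    [0, 0, 0],
  ],
  rotation=[
    [0, 0, 0],
    [0, 0, 0],
    [0, 0, 0],
    [0, 0, 0],
    [0, 0, 0],
  ],
)

```text
time_s: 13.35
tcp_pos: [0.5615, -0.0523, 0.0905]
ee_rot: [0.043, 0.999, -0.0, 0.0]
contact_force: [-0.4, -1.6, 5.4]
finger_gap: 0.0431
```

```bash
python3 - <<'E'
from h import *
go([.5609,-.0523,.112],85)
im=vision.read_camera("scene")[:,:,::-1]; cv2.imwrite("pics/g6.png",cv2.resize(im[160:260,220:320],None,fx=6,fy=6,interpolation=cv2.INTER_NEAREST))
E
```

```text
t 13.35 tcp [ 0.5615 -0.0523  0.0905] jawang 85.04 tilt [ 2.e-04 -3.e-04 -1.e+00] F [-0.4 -1.6  5.4] gap 0.04306865937502675 q [-0.23  0.2   1.63 -0.    1.32 -1.71]
travel [ 0.0006 -0.     -0.0215] ('rotz', np.float64(0.04))
```

View pics/g6.png

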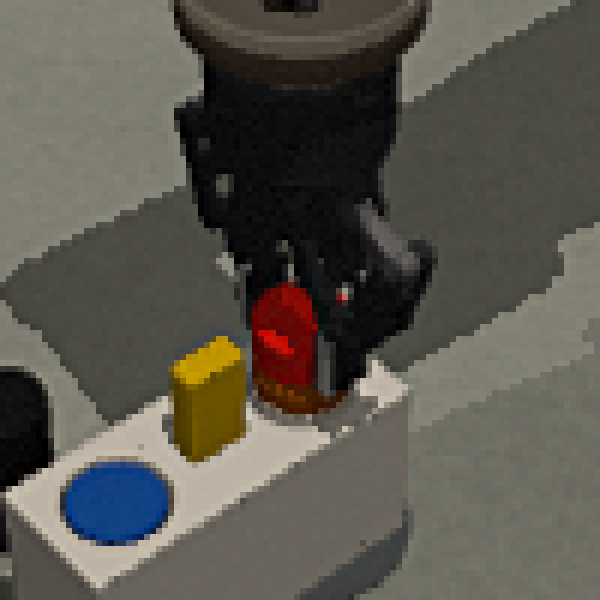

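Call:
step_arm(
  hand=[0.02, 0.02, 0.02, 0.02, 0.02],
  travel=[
    [0, 0, -0.005],
    [0, 0, -0.02],
    [0, 0, -0.045],
    [0, 0, -0.075],
    [0, 0, -0.1],
  ],
  rotation=[
    [0, 0, 0],
    [0, 0, 0],
    [0, 0, 0],
    [0, 0, 0],
    [0, 0, 0],
  ],
  grip_force=40,
)

```text
time_s: 13.9
tcp_pos: [0.5614, -0.0521, 0.1929]
ee_rot: [0.043, 0.999, -0.0, 0.0]
contact_force: [0.1, 0.0, -0.5]
finger_gap: 0.0426
```

Call:
step_arm(
  hand=[0.02, 0.02],
  travel=[
    [0, 0, -0.015],
    [0, 0, -0.02],
  ],
  rotation=[
    [0, 0, 0],
    [0, 0, 0],
  ],
)

```text
time_s: 14.1
tcp_pos: [0.5618, -0.0522, 0.2122]
ee_rot: [0.043, 0.999, -0.0, 0.001]
contact_force: [-0.1, -0.3, -0.7]
finger_gap: 0.0429
```

```bash
python3 - <<'E'
from h import *
# crate centre avg (0.5218,0.296); yaw ~0; cell (-72,-36)
go([.4498,.260,.205],90)
o=[]
for n,(x,y) in (("scene",(190,130)),("top",(200,110))):
    im=vision.read_camera(n)[:,:,::-1]; o.append(cv2.resize(im[y:y+150,x:x+130],None,fx=3,fy=4,interpolation=cv2.INTER_CUBIC))
cv2.imwrite("pics/g7.png",np.hstack(o))
E
```

```text
t 14.1 tcp [ 0.5618 -0.0522  0.2122] jawang 85.05 tilt [ 2.1e-03 -5.0e-04 -1.0e+00] F [-0.1 -0.3 -0.7] gap 0.04288593950925424 q [-0.23  0.13  1.46 -0.    1.56 -1.71]
travel [0.1386 0.3014 0.0068] ('rotz', np.float64(-4.95))
```

View pics/g7.png

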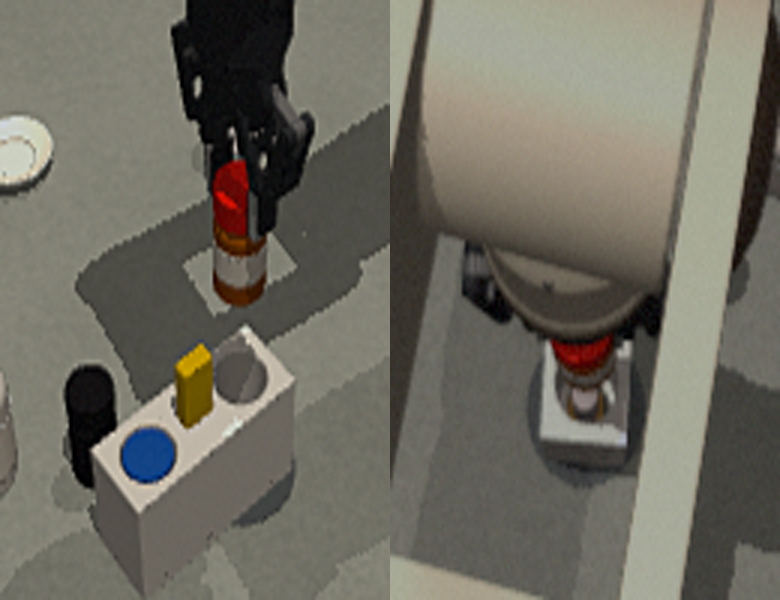

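Call:
step_arm(
  hand=[0.02, 0.02, 0.02, 0.02, 0.02],
  travel=[
    [0.007, 0.015, 0],
    [0.021, 0.045, 0],
    [0.038, 0.083, 0],
    [0.055, 0.12, 0],
    [0.073, 0.158, 0],
  ],
  rotation=[
    [0, 0, -1],
    [0, 0, -2],
    [0, 0, -3],
    [0, 0, -4],
    [0, 0, -5],
  ],
)

```text
time_s: 14.7
tcp_pos: [0.5007, 0.1133, 0.209]
ee_rot: [-0.001, 1.0, -0.0, -0.001]
contact_force: [1.0, 0.2, 0.1]
finger_gap: 0.0428
```

```bash
python3 - <<'E'
from h import *
go([.4498,.260,.205],90)
E
```

```text
t 14.7 tcp [0.5007 0.1133 0.209 ] jawang 90.11 tilt [-0.002 -0.    -1.   ] F [1.  0.2 0.1] gap 0.04282771703788231 q [ 0.07  0.02  1.58  0.    1.55 -1.5 ]
travel [0.0506 0.1468 0.0041] ('rotz', np.float64(0.11))
```

Call:
step_arm(
  hand=[0.02, 0.02, 0.02, 0.02, 0.02],
  travel=[
    [0.013, 0.036, 0],
    [0.026, 0.074, 0],
    [0.039, 0.11, 0],
    [0.047, 0.135, 0],
    [0.0505, 0.146, 0],
  ],
  rotation=[
    [0, 0, 0],
    [0, 0, 0],
    [0, 0, 0],
    [0, 0, 0],
    [0, 0, 0],
  ],
)

```text
time_s: 15.2
tcp_pos: [0.4499, 0.2596, 0.2092]
ee_rot: [-0.002, 1.0, -0.0, -0.001]
contact_force: [0.5, -0.3, -1.1]
finger_gap: 0.0432
```

Call:
step_arm(
  hand=[0.02, 0.02, 0.02, 0.02, 0.02],
  travel=[
    [0, 0, 0.01],
    [0, 0, 0.035],
    [0, 0, 0.06],
    [0, 0, 0.08],
    [0, 0, 0.09],
  ],
  rotation=[
    [0, 0, 0],
    [0, 0, 0],
    [0, 0, 0],
    [0, 0, 0],
    [0, 0, 0],
  ],
)

```text
time_s: 15.7
tcp_pos: [0.451, 0.256, 0.1175]
ee_rot: [0.0, 1.0, -0.001, -0.002]
contact_force: [0.4, -1.2, -1.0]
finger_gap: 0.0428
```

```bash
python3 - <<'E'
from h import *
go([.4498,.260,.0405],90)
o=[]
for n,(x,y) in (("scene",(320,210)),("top",(60,160))):
    im=vision.read_camera(n)[:,:,::-1]; o.append(cv2.resize(im[y:y+150,x:x+130],None,fx=3,fy=4,interpolation=cv2.INTER_CUBIC))
cv2.imwrite("pics/g8.png",np.hstack(o))
E
```

```text
t 15.7 tcp [0.451  0.256  0.1175] jawang 90.0 tilt [-0.0031 -0.0016 -1.    ] F [ 0.4 -1.2 -1. ] gap 0.04278003101178533 q [ 0.37  0.09  1.7  -0.    1.36 -1.2 ]
travel [0.0009 0.0041 0.077 ] ('rotz', np.float64(-0.0))
```

View pics/g8.png

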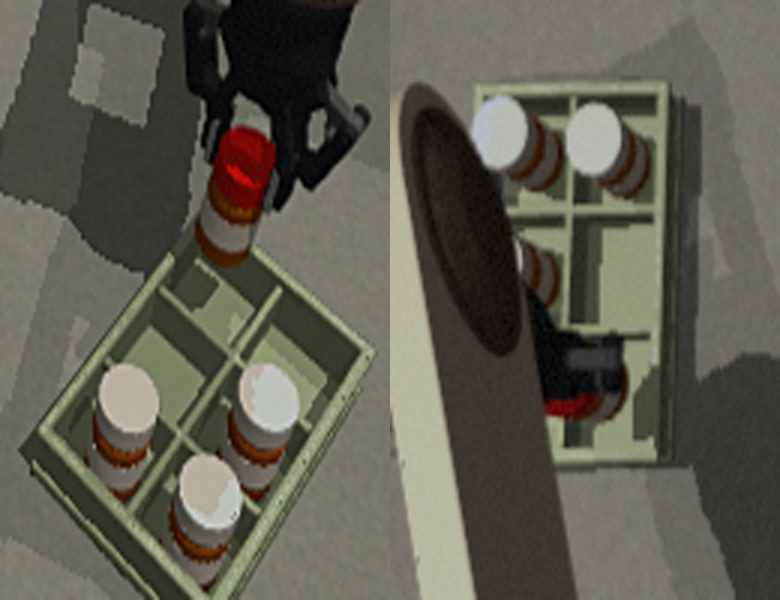

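Call:
step_arm(
  hand=[0.02, 0.02, 0.02, 0.02],
  travel=[
    [0, 0, 0],
    [0, 0, 0.005],
    [0, 0, 0.01],
    [0, 0, 0.01],
  ],
  rotation=[
    [0, 0, 0],
    [0, 0, 0],
    [0, 0, 0],
    [0, 0, 0],
  ],
)

```text
time_s: 16.2
tcp_pos: [0.4515, 0.2574, 0.1098]
ee_rot: [-0.0, 1.0, -0.0, -0.0]
contact_force: [0.2, 0.3, -1.6]
finger_gap: 0.0427
```

```bash
python3 - <<'E'
from h import *
go([.4498,.260,.0405],90)
im=vision.read_camera("scene")[:,:,::-1]
p=r.read_state()['tcp_pos']
for d in (-.0355,.0455): print(proj("scene",[p[0],p[1],p[2]+d]))
print('cell c top/floor',proj("scene",[.4498,.260,.05]),proj("scene",[.4498,.260,.005]))
cv2.imwrite("pics/g9.png",cv2.resize(im[220:320,350:450],None,fx=6,fy=6,interpolation=cv2.INTER_CUBIC))
E
```

```text
t 16.2 tcp [0.4515 0.2574 0.1098] jawang 90.05 tilt [-6.e-04 -3.e-04 -1.e+00] F [ 0.2  0.3 -1.6] gap 0.04272544209552988 q [ 0.37  0.09  1.71 -0.    1.34 -1.2 ]
travel [0.0017 0.0027 0.0693] ('rotz', np.float64(0.05))
[393.75110261 272.20715359]
[401.68272778 250.78488574]
cell c top/floor [392.85038776 278.39690325] [388.9439821  288.82711911]
```

View pics/g9.png

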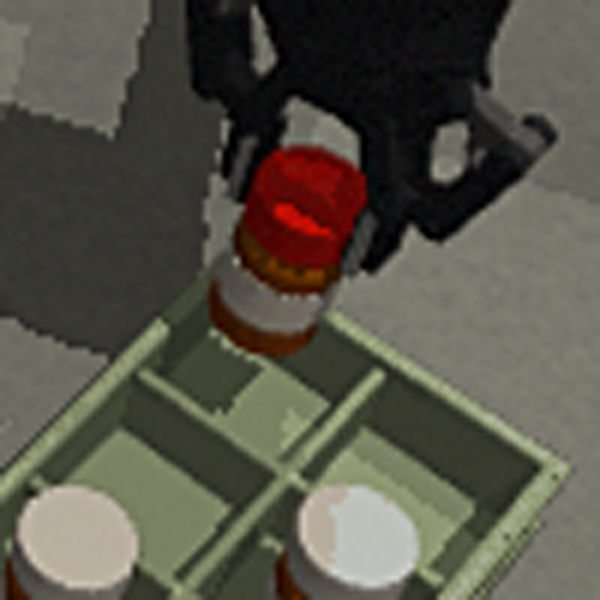

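Call:
step_arm(
  hand=[0.02, 0.02, 0.02, 0.02, 0.02],
  travel=[
    [0, 0.004, 0],
    [0, 0.004, 0.01],
    [0, 0.004, 0.022],
    [0, 0.004, 0.034],
    [0, 0.004, 0.045],
  ],
  rotation=[
    [0, 0, 0],
    [0, 0, 0],
    [0, 0, 0],
    [0, 0, 0],
    [0, 0, 0],
  ],
)

```text
time_s: 16.75
tcp_pos: [0.4513, 0.2613, 0.0637]
ee_rot: [-0.0, 1.0, -0.0, -0.001]
contact_force: [0.6, -0.3, -0.9]
finger_gap: 0.0427
```

```bash
python3 - <<'E'
from h import *
go([.4515,.2615,.0405],90)
im=vision.read_camera("scene")[:,:,::-1]
cv2.imwrite("pics/g10.png",cv2.resize(im[220:320,350:450],None,fx=6,fy=6,interpolation=cv2.INTER_CUBIC))
E
```

```text
t 16.75 tcp [0.4513 0.2613 0.0637] jawang 90.04 tilt [-1.1e-03 -5.0e-04 -1.0e+00] F [ 0.6 -0.3 -0.9] gap 0.04269221068735366 q [ 0.38  0.14  1.76 -0.    1.25 -1.19]
travel [-0.0002  0.0002  0.0232] ('rotz', np.float64(0.04))
```

View pics/g10.png

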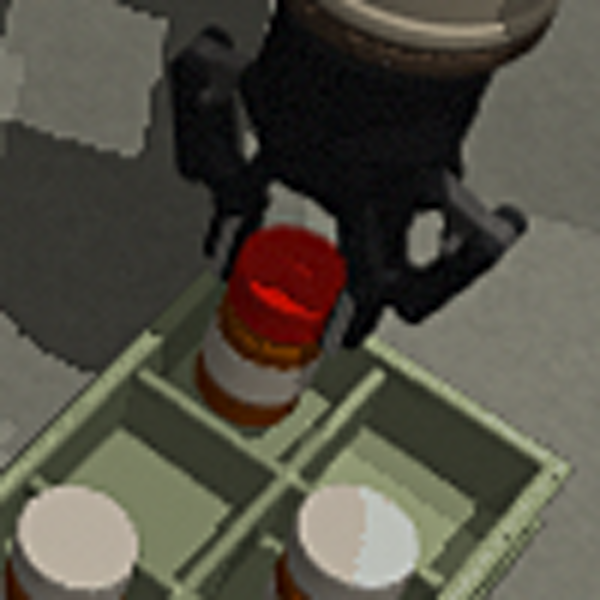

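Call:
step_arm(
  hand=[0.02, 0.02, 0.02, 0.02, 0.02],
  travel=[
    [0, 0, 0.006],
    [0, 0, 0.012],
    [0, 0, 0.016],
    [0, 0, 0.019],
    [0, 0, 0.021],
  ],
  rotation=[
    [0, 0, 0],
    [0, 0, 0],
    [0, 0, 0],
    [0, 0, 0],
    [0, 0, 0],
  ],
)

```text
time_s: 17.3
tcp_pos: [0.4517, 0.2615, 0.0441]
ee_rot: [-0.0, 1.0, -0.0, 0.0]
contact_force: [0.4, -0.1, -1.2]
finger_gap: 0.0424
```

Call:
step_arm(
  hand=[0.02, 0.02],
  travel=[
    [0, 0, 0.001],
    [0, 0, 0.001],
  ],
  rotation=[
    [0, 0, 0],
    [0, 0, 0],
  ],
)

```text
time_s: 17.5
tcp_pos: [0.4517, 0.2615, 0.0433]
ee_rot: [-0.0, 1.0, -0.0, 0.0]
contact_force: [-0.8, -0.2, -1.9]
finger_gap: 0.0427
```

Call:
step_arm(
  hand=[0.02, 0.02, 0.02],
  travel=[
    [0, 0, 0.001],
    [0, 0, 0.002],
    [0, 0, 0.002],
  ],
  rotation=[
    [0, 0, 0],
    [0, 0, 0],
    [0, 0, 0],
  ],
)

```text
time_s: 17.8
tcp_pos: [0.4517, 0.2614, 0.0412]
ee_rot: [-0.0, 1.0, -0.0, -0.0]
contact_force: [0.0, -0.7, -1.2]
finger_gap: 0.0426
```

Call:
step_arm(
  hand=[0.02, 0.02, 0.02],
  travel=[
    [0, 0, 0.001],
    [0, 0, 0.001],
    [0, 0, 0.001],
  ],
  rotation=[
    [0, 0, 0],
    [0, 0, 0],
    [0, 0, 0],
  ],
)

```text
time_s: 18.1
tcp_pos: [0.4521, 0.2615, 0.0409]
ee_rot: [-0.0, 1.0, 0.0, 0.0]
contact_force: [-0.8, -1.2, 7.2]
finger_gap: 0.0429
```

Call:
step_arm(
  hand=[0.045, 0.05, 0.06, 0.06, 0.06],
  travel=[
    [0, 0, 0],
    [0, 0, 0],
    [0, 0, 0],
    [0, 0, 0],
    [0, 0, 0],
  ],
  rotation=[
    [0, 0, 0],
    [0, 0, 0],
    [0, 0, 0],
    [0, 0, 0],
    [0, 0, 0],
  ],
)

```text
time_s: 18.6
tcp_pos: [0.4517, 0.2615, 0.0403]
ee_rot: [-0.0, 1.0, -0.0, -0.0]
contact_force: [-0.2, -0.5, -0.2]
finger_gap: 0.0599
```

Call:
step_arm(
  hand=[0.06, 0.06, 0.06, 0.06, 0.06],
  travel=[
    [0, 0, -0.015],
    [0, 0, -0.04],
    [0, 0, -0.08],
    [0, 0, -0.12],
    [0, 0, -0.16],
  ],
  rotation=[
    [0, 0, 0],
    [0, 0, 0],
    [0, 0, 0],
    [0, 0, 0],
    [0, 0, 0],
  ],
)

```text
time_s: 19.1
tcp_pos: [0.4514, 0.2614, 0.2019]
ee_rot: [-0.0, 1.0, -0.0, -0.0]
contact_force: [0.7, 0.5, -0.5]
finger_gap: 0.0595
```

Call:
step_arm(
  hand=[0.06, 0.06, 0.06, 0.06, 0.06],
  travel=[
    [0.02, 0.03, 0],
    [0.03, 0.07, 0],
    [0.04, 0.11, 0],
    [0.05, 0.14, 0],
    [0.05, 0.14, 0],
  ],
  rotation=[
    [0, 0, 0],
    [0, 0, 0],
    [0, 0, 0],
    [0, 0, 0],
    [0, 0, 0],
  ],
)

```text
time_s: 19.6
tcp_pos: [0.4001, 0.4043, 0.1998]
ee_rot: [-0.002, 1.0, 0.0, -0.0]
contact_force: [-0.0, -0.1, -0.3]
finger_gap: 0.06
```

```bash
python3 - <<'E'
from h import *
go([.4515,.2615,.0405],90)
for n in("scene","top"): 
    im=vision.read_camera(n); cv2.imwrite(f"pics/z_{n}.png",im[:,:,::-1])
    for nm,lo,hi,h in(("red",(0,200,100),(4,255,255),.086),("blue",(100,150,80),(125,255,255),.091)):
        for c,s in blobs(im,lo,hi,60)[0]: print(n,nm,c,s,ray(n,c,h).round(4))
E
```

```text
t 19.6 tcp [0.4001 0.4043 0.1998] jawang 90.22 tilt [-8.e-04  3.e-04 -1.e+00] F [-0.  -0.1 -0.3] gap 0.059995394504885724 q [ 0.65  0.14  1.47  0.    1.53 -0.92]
travel [-0.0509 -0.143   0.1593] ('rotz', np.float64(0.22))
scene red [175.6, 215.4] [170, 211, 12, 12, 98] [ 0.7135 -0.2577  0.086 ]
scene red [395.8, 272.2] [386, 265, 19, 18, 199] [0.4571 0.2636 0.086 ]
scene blue [238.9, 243.4] [231, 237, 17, 14, 181] [ 0.6616 -0.0609  0.091 ]
top red [336.4, 128.8] [330, 123, 13, 13, 123] [ 0.7463 -0.2305  0.086 ]
top red [126.5, 254.2] [119, 246, 19, 19, 231] [0.4532 0.2585 0.086 ]
top blue [268.1, 163.7] [260, 155, 18, 18, 249] [ 0.6596 -0.0644  0.091 ]
```

View pics/z_scene.png

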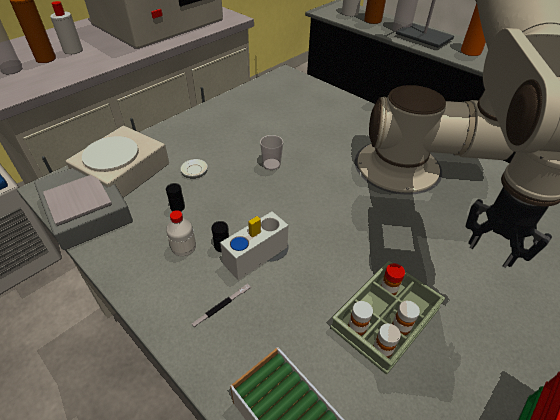

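View pics/z_top.png

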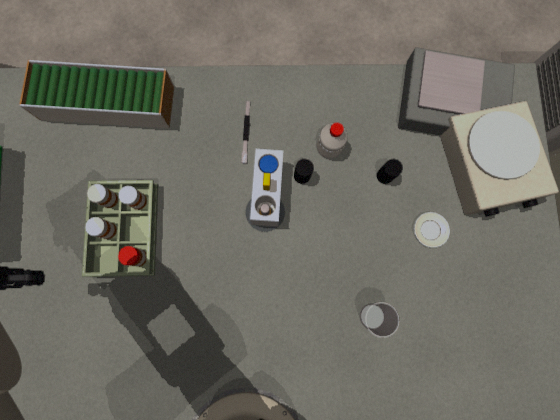

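```bash
python3 -c "
from station import job
print(job.sign_off())"
```

```text
the job is handed in; nothing more can be done
None
```

The job is done and handed in at about 20 s of the 61 s allowed. The red-capped jar stands upright on the floor of the near-right crate cell (x −72, y −36).

- **Block:** I carried it by its handle to the post and lowered it over the post under the red jar, turning it about 16° on the way to clear the spatula. It ended standing flat on the bench.
- **Red jar:** I gripped the jar once the post had raised it, lifted it out and lowered it until the wrist force showed it had reached the crate floor (about 7 N). Only then did I open the fingers.
- **Last checks:** Both final pictures show:
    - the red jar upright in its cell;
    - the blue-capped jar still down in its pocket;
    - the other things where they began;
    - the gripper well clear of everything.

Three things disagreed:

- **Fingertip height:** The fingertips stood roughly 20 mm farther back than the description says. The first try at gripping the jar closed in the air above the cap, and the handle was held only near its top. I went lower for the second grip, found it a little low, and took hold again 7 mm higher.
- **Camera views:** The two cameras differed by up to about 7 mm, so I used the average of the two and checked distances within each view.
- **Post position:** When the jar was gripped on the post, its position agreed with that average to about 1 mm.

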